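# Hang the rice paddle on the snap hook

## Task

Hang the flat wooden rice paddle on the snap hook: bring the steel eye at the end of its handle over the hook's nose and push it down against the sprung gate until the gate has snapped shut again above it, then let go so that the paddle hangs down from the hook, no longer swinging about. Leave the round-headed spoon where it lies.

Things in the scene. Friction and masses are not known exactly. Their poses are not given: they have to be found in the camera images.
- paddle_grip (a point): Middle of the rice paddle's handle, half-way up: the place to grasp and its balance point. Paddle: wood, 184 mm long, 80 g, lying flat on the worktop. Handle 84 mm long, 20 mm wide, 16 mm high. x points along the handle from the eye to the broad, square-ended flat blade (56 mm wide, 54 mm long, 8 mm thick, ending 94 mm from here); z is up as it lies.
- paddle_eye (a point): Centre of the paddle's eye: a steel ring fixed rigidly to the handle's end, flat in the paddle's plane, 66 mm from paddle_grip along -x, at mid-height of the handle (8 mm above the worktop at the start). Ring 36 mm inside, 48 mm outside, bar 6 mm thick. Same axes as paddle_grip.
- hook_nose (a point): Top end of the snap hook's upright nose, 272 mm above the worktop. The hook is a U of 8 mm steel bar in a vertical plane, on a fixed wooden post (335 mm high). x points level from nose to post, z up; mouth 42 mm wide, post 54 mm from the nose. The eye goes flat down over the nose, so that the nose stands inside the ring, with the handle pointing away from the post (along -x).
- hook_seat (a point): Middle of the bottom of the hook's U, on the bar's centre line: 20 mm from the nose towards the post, 205 mm above the worktop (67 mm below hook_nose). The hanging eye rests on it, the eye's centre about 14 mm below it. Same axes as hook_nose.
- gate (a joint): Sprung gate's angle, rad: a steel tongue 47 mm long, hinged 50 mm from the nose at the post, 285 mm up, sloping down to the nose and closing the mouth. 0 = closed; it swings only down into the U (up to 1.5) and springs back. Pushing it takes 2 to 5 N. It snaps shut above the ring once the flat ring's centre is down to 210 to 222 mm above the worktop.
- spoon_grip (a point): Middle of the handle, half-way up, of a wooden spoon that is to stay where it lies: same handle and steel eye as the paddle, but with a small round head 36 mm across. x points from the eye to the head.
Things that resemble listed ones, but are neither listed nor needed, are in the scene too. What is shaped like the part that bears paddle_grip but black or pink is not meant.

How it is judged:
By the outcome, as a careful person would: the job done as asked, in the order asked, and still so for the second after the job is handed in, with the robot touching nothing.
It also fails if it takes over 43 s, if anything falls off the work surface, if the arm or the gripper's body presses on something with over 40 N, if the wrist force passes 120 N, or if a joint passes its speed limit or range.

## Robot

A 6-joint arm with a two-finger parallel gripper is mounted at the origin on the work surface. World frame = base frame: x ahead of the robot, y to its left, z up, the work surface at z = 0. Lengths are in m, angles in degrees, forces in N, time in s.
With the tool pointing down it reaches from about 0.3 to 0.75 m from the base axis. Payload 8.5 kg.
Tool frame: the origin (TCP) lies between the finger pads; the fingertips stand 25 mm ahead of it and the grasp point (between the pads) lies 6 mm ahead of it; x points along the fingers, y is the direction in which the jaws open and shut, and the axes are right-handed (so a half turn about x gives the same grasp; the last joint's range is limited). The gripper opens to 85 mm and grips with 20 to 120 N. Pads are 22 mm wide; open, the fingers measure 114 mm over their backs; the gripper's body (76 mm by 85 mm) begins 54 mm behind the grasp point. The pads swing forward as they close: fully open they stand 13 mm farther back than shut.
Start: joints at [58.883, 21.807, 74.336, -0, 83.858, -12.336], TCP at [0.177, 0.521, 0.256] pointing down, gripper open.
Joint ranges: [-178.18, 178.18], [-50.72, 133.34], [12.68, 142.11], [-81.47, 261.47], [9.98, 163.14], [-165.26, 165.26]. Speed limits (degrees/s): [136.94, 136.94, 180, 180, 180, 180].

## Interface

Orientations are given as a 3x3 rotation matrix whose columns are the frame's x, y, z axes.
In Python, from rig import sensors, get_image, workorder gives the robot as it stands.
- The arm moves only by the tool arm_command, never from a script. Its argument "plan" is a list that holds one entry, the list of rows, each a list of 6 numbers: the shift along the tool's x, y, z in units of 25 mm (1.0 is 25 mm), then the turn, a rotation vector about the tool's x, y, z in units of 6 degrees (1.0 is 6 degrees). In form: [[[dx, dy, dz, ax, ay, az], ...]]. A call has 1 to 10 rows; each row is the pose to reach, as a shift and turn from the pose commanded when the call began, along the tool's axes at that moment; what a row does not reach only later rows make up. A row lasts 1/10 s, in which the tool goes at most 50 mm and 8.59 degrees, less where a joint would pass 70% of its speed; a pose out of reach is approached as far as the arm can. A call with a gripper value outside its range is refused whole. "jaw" is the closure, from 0 (fully open) to 1 (shut), set as the call begins (left out, the last holds). The fingers move at their own pace and stop on an object; "newtons" is the grip in N (left out, the last holds). Time passes only in rows, so rows that repeat a pose let the fingers close. It gives the time, the measured TCP pose, the force and the opening at its end, in the units of the state.
- sensors.observe(): the state, without advancing time (a new reading comes with each control period).
- get_image(name): name is "scene" or "top" or "wrist"; returns a dict with "img" (384x512x3 uint8, red, green, blue), "fx", "fy", "cx", "cy" (pixels), "dist" ([k1, k2, p1, p2, k3] as OpenCV has them; the pictures are not rectified), "T" (4x4, takes a point from camera to world coordinates). Camera axes: x right, y up, looking along -z (the intrinsics and any distortion apply to the point x, -y, -z); pixel columns grow to the right and rows downward; lengths in m; the calibration is good to about 2 mm. A picture is of the moment at which its call begins. There is no depth.
- workorder.close_job(): hands the job in, once; it reports no verdict.
The state is a dict: "time_s": time; "q": joint angles; "qvel": joint speeds; "joint_efforts": joint torques, N m; "position": TCP position; "tool_rot": TCP orientation; "ft_force": force on the tool from outside, world axes, zero at the start; "wrist_torque": the same for the moment, N m; "grip_width": finger opening in m.
Only numpy, scipy, OpenCV 4.12 (cv2) and the standard library are available. Lean on these libraries where they do the work, as an engineer would, in place of code of your own. Each camera call takes 0.05 s, during which the arm holds its last target. There are 200 camera calls.

## Working session

There is one attempt and no reset: what is moved stays moved. The work goes in short steps, Python scripts to look and compute and a tool call to move; the robot and the scene stay as the last step left them, time stands still between calls to the robot, and variables do not carry over. Pictures are saved under pics/ and viewed, about 8 in all and at most 12, crops included, and the job is handed in when it is done.

Besides the shell and the picture viewer there is one more tool, called after "Request:" as name(argument=value, ...) on one line, values as JSON. arm_command: Moves the arm, as the interface text tells. Its arguments: {"type":"object","properties":{"plan":{"type":"array","items":{"type":"array","items":{"type":"array","items":{"type":"number"}}}},"jaw":{"type":"number"},"newtons":{"type":"number"}},"required":["plan"]}

```bash
mkdir -p pics; ls
cat > h.py <<'E'
import numpy as np, cv2
from rig import sensors, get_image, workorder
def snap(n,f):
    d=get_image(n); cv2.imwrite('pics/'+f+'.png',d['img'][:,:,::-1]); np.save('pics/'+f+'.npy',d,allow_pickle=True); return d
def load(f): return np.load('pics/'+f+'.npy',allow_pickle=True).item()
def K(d): return np.array([[d['fx'],0,d['cx']],[0,d['fy'],d['cy']],[0,0,1.]])
def ray(d,u,v):
    p=cv2.undistortPoints(np.array([[[u,v]]],float),K(d),np.array(d['dist'],float))[0,0]
    T=np.array(d['T']); return T[:3,3],T[:3,:3]@np.array([p[0],-p[1],-1])
def onz(d,u,v,z):
    o,r=ray(d,u,v); return o+r*(z-o[2])/r[2]
def proj(d,P):
    T=np.array(d['T']); c=(np.atleast_2d(P)-T[:3,3])@T[:3,:3]
    return cv2.projectPoints(c*[1,-1,-1],np.zeros(3),np.zeros(3),K(d),np.array(d['dist'],float))[0][:,0]
def tri(obs):
    A=np.zeros((3,3));b=np.zeros(3)
    for d,u,v in obs:
        o,r=ray(d,u,v); r=r/np.linalg.norm(r); M=np.eye(3)-np.outer(r,r); A+=M;b+=M@o
    return np.linalg.solve(A,b)
E
python3 - <<'E'
from h import *
a=snap('scene','s0');b=snap('top','t0')
cv2.imwrite('pics/both.png',np.vstack([cv2.resize(x['img'][:,:,::-1],(400,300)) for x in (a,b)]))
for d in(a,b): print(np.round(d['T'],3),d['fx'],d['dist'])
print(sensors.observe())
E
```

```text
pics
[[ 0.304 -0.797  0.523  1.183]
 [ 0.953  0.259 -0.159 -0.243]
 [-0.009  0.546  0.838  1.125]
 [ 0.     0.     0.     1.   ]] 452.6693050261606 [-0.18587823  0.          0.          0.          0.        ]
[[-0.025  0.987 -0.16   0.38 ]
 [-1.    -0.024  0.007 -0.058]
 [ 0.003  0.16   0.987  1.429]
 [ 0.     0.     0.     1.   ]] 492.34078729666214 [-0.0687479  0.         0.         0.         0.       ]
{'time_s': 0.1, 'q': array([ 5.88813377e+01,  2.18391897e+01,  7.43794444e+01, -7.43851662e-04,
        8.38574648e+01, -1.23365103e+01]), 'qvel': array([-0.05080317, -0.00043067, -0.25665671, -0.07268267, -0.03772233,
        0.05823376]), 'joint_efforts': array([ 3.45587308e-03, -4.49225986e+01, -2.31655008e+01, -1.81735418e-04,
        3.70039503e-03,  8.99085222e-06]), 'position': array([0.17697658, 0.520511  , 0.25575988]), 'tool_rot': array([[-6.75366613e-04,  3.21969030e-01,  9.46749960e-01],
       [-1.14372041e-03,  9.46749308e-01, -3.21969624e-01],
       [-9.99999118e-01, -1.30026479e-03, -2.71160322e-04]]), 'ft_force': array([-0.18805957, -0.28281557, -0.22335276]), 'wrist_torque': array([0.02155473, 0.03356384, 0.01534616]), 'grip_width': 0.08545610934467343}
```

View pics/t0.png

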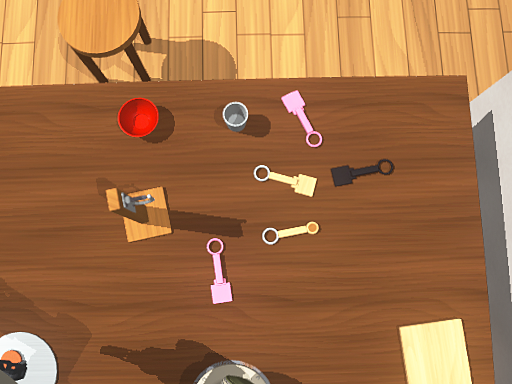

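View pics/s0.png

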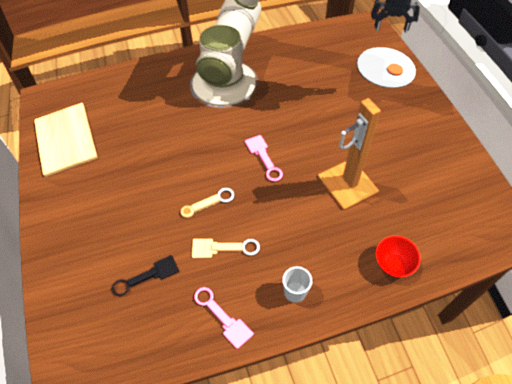

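The top view shows the wooden square-bladed paddle, with its eye at (262,173) and blade at (306,185). The round-headed wooden spoon is at (270,236)–(312,228). The other paddles are pink, at (303,119) and (219,272), or black, at (362,172), so the paddle at (262,173) is the one meant. The hook is at about (140,200). I'll confirm in enlarged crops.

Run:
```python
from h import *
a=load('s0')['img'];b=load('t0')['img']
c=lambda im,u,v,w,h,s:cv2.resize(im[v:v+h,u:u+w,::-1],(w*s,h*s),interpolation=cv2.INTER_CUBIC)
# top: hook 100..170 x180..250 ; paddle 250..325 x 160..205 ; scene hook 330..390 x 95..215
A=c(b,100,180,80,65,5); B=c(b,250,155,75,50,5); C=c(a,325,95,60,115,5)
im=np.zeros((590,720,3),np.uint8); im[:325,:400]=A; im[330:580,:375]=B; im[:575,410:710]=C
cv2.imwrite('pics/c1.png',im)
```

```text
(no output)
```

View pics/c1.png

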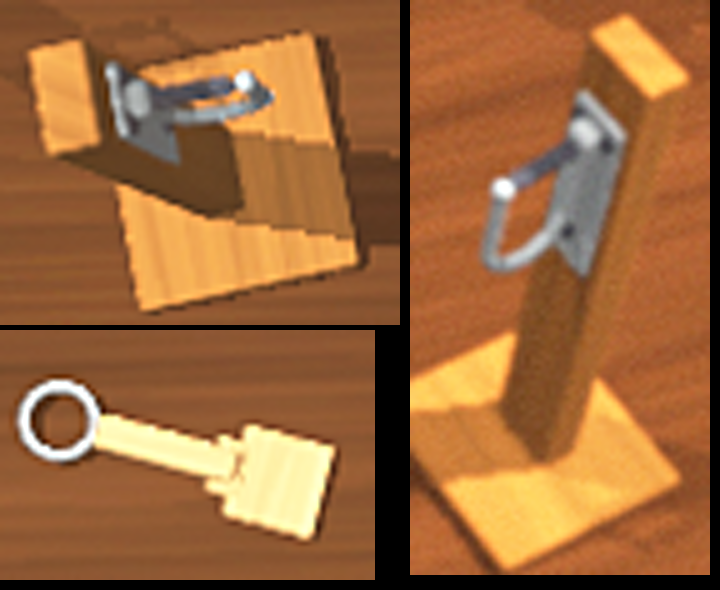

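Run:
```python
from h import *
a=load('s0');b=load('t0')
p=lambda x,o:(x+.5)/5-.5+o
N=[(b,p(243,100),p(79,180)),(a,p(94,325),p(188,95))]
n=tri(N); print('nose tri',n,[onz(d,u,v,.272) for d,u,v in N])
for x,y in((28,50),(82,40),(100,145),(50,155)): print('post top',onz(b,p(x,100),p(y,180),.335))
for x,y in((178,34),(217,14),(277,77),(243,98)): print('post top scene',onz(a,p(x,325),p(y,95),.335))
for x,y in((312,32),(358,262),(142,312)): print('base',onz(b,p(x,100),p(y,180),.015))
e=onz(b,p(59,250),p(90,155),.008)
c=[onz(b,p(x,250),p(y,155),.012) for x,y in((335,117),(310,210))]
m=(c[0]+c[1])/2; print('eye',e,'end',m,'len',np.linalg.norm((m-e)[:2]),'width',np.linalg.norm(c[0]-c[1]))
x=(m-e)[:2]; x/=np.linalg.norm(x); print('x',x,np.degrees(np.arctan2(x[1],x[0])),'grip',e[:2]+.066*x)
es=onz(a,251,247,.008);print('eye scene',es)
```

```text
nose tri [0.55220983 0.17527856 0.27767703] [array([0.55316925, 0.17674723, 0.272     ]), array([0.54793967, 0.17774134, 0.272     ])]
post top [0.55931604 0.26185553 0.335     ]
post top [0.56329702 0.23729828 0.335     ]
post top [0.5153394  0.22828336 0.335     ]
post top [0.51133841 0.25085354 0.335     ]
post top scene [0.51626421 0.22739918 0.335     ]
post top scene [0.50935758 0.25226818 0.335     ]
post top scene [0.556636   0.26163891 0.335     ]
post top scene [0.56428235 0.23921626 0.335     ]
base [0.61838185 0.18872181 0.015     ]
base [0.48382942 0.16184945 0.015     ]
base [0.45789539 0.28630346 0.015     ]
eye [ 0.65233043 -0.10220021  0.008     ] end [ 0.60428807 -0.25471226  0.012     ] len 0.1598999497566921 width 0.05723405471060999
x [-0.30045261 -0.95379674] -107.48478997762392 grip [ 0.63250056 -0.16515079]
eye scene [ 0.65205385 -0.10044464  0.008     ]
```

```bash
cat >> h.py <<'E'
from scipy.spatial.transform import Rotation as Ro
def toolR(ang): # pointing down, tool z at world angle (deg) = paddle x
    a=np.radians(ang); z=np.array([np.cos(a),np.sin(a),0]); x=np.array([0,0,-1.]); return np.c_[x,np.cross(z,x),z]
def rel(P,R,s=None):
    s=s or sensors.observe(); R0=np.array(s['tool_rot'])
    print('pos',np.round(s['position'],4),'t',round(s['time_s'],2),'F',np.round(s['ft_force'],1),'w',round(s['grip_width'],4))
    print(np.round(np.r_[R0.T@(np.array(P)-s['position'])/.025,np.degrees(Ro.from_matrix(R0.T@R).as_rotvec())/6],2))
E
python3 -c "
from h import *
rel([.6325,-.165,.20],toolR(-107.5))"
```

```text
pos [0.177  0.5205 0.2558] t 0.1 F [-0.2 -0.3 -0.2] w 0.0855
[ 2.250e+00 -2.009e+01  2.608e+01  1.479e+01  1.000e-02  1.000e-02]
```

Request:
arm_command(plan=[[[0, -20.1, 26.1, 14.8, 0, 0], [0, -20.1, 26.1, 14.8, 0, 0], [0, -20.1, 26.1, 14.8, 0, 0], [0, -20.1, 26.1, 14.8, 0, 0], [0, -20.1, 26.1, 14.8, 0, 0], [0, -20.1, 26.1, 14.8, 0, 0], [0, -20.1, 26.1, 14.8, 0, 0], [0, -20.1, 26.1, 14.8, 0, 0], [0, -20.1, 26.1, 14.8, 0, 0], [0, -20.1, 26.1, 14.8, 0, 0]]], jaw=0.45)

```text
time_s: 1.1
position: [0.4545, 0.1023, 0.2563]
tool_rot: [[-0.0, 0.965, -0.26], [0.0, -0.26, -0.965], [-1.0, -0.0, -0.0]]
ft_force: [0.4, 0.5, 0.4]
grip_width: 0.047
```

```bash
python3 -c "
from h import *
rel([.6325,-.165,.16],toolR(-107.5))"
```

```text
pos [0.4545 0.1023 0.2563] t 1.1 F [0.4 0.5 0.4] w 0.047
[ 3.85  9.66  8.47  0.4  -0.    0.  ]
```

Request:
arm_command(plan=[[[3.8, 9.7, 8.5, 0.4, 0, 0], [3.8, 9.7, 8.5, 0.4, 0, 0], [3.8, 9.7, 8.5, 0.4, 0, 0], [3.8, 9.7, 8.5, 0.4, 0, 0], [3.8, 9.7, 8.5, 0.4, 0, 0], [3.8, 9.7, 8.5, 0.4, 0, 0], [3.8, 9.7, 8.5, 0.4, 0, 0], [3.8, 9.7, 8.5, 0.4, 0, 0], [3.8, 9.7, 8.5, 0.4, 0, 0]]])

```text
time_s: 2.0
position: [0.6341, -0.1631, 0.1603]
tool_rot: [[-0.002, 0.955, -0.295], [0.001, -0.295, -0.955], [-1.0, -0.002, -0.0]]
ft_force: [1.1, -0.3, 0.5]
grip_width: 0.0471
```

Run:
```python
from h import *
d=snap('wrist','w1')
rel([.6325,-.165,.029],toolR(-107.5))
print(np.round(d['T'],3))
a=np.radians(-107.5);x=np.array([np.cos(a),np.sin(a),0]);y=np.array([-x[1],x[0],0]);g=np.array([.6325,-.165,.008])
im=d['img'][:,:,::-1].copy()
for q in [g,g-.066*x,g+.094*x,g+.042*x+.01*y+[0,0,.008],g+.042*x-.01*y+[0,0,.008],g-.042*x+.01*y+[0,0,.008],g-.042*x-.01*y+[0,0,.008]]:
    u=proj(d,q)[0];print(u); cv2.circle(im,tuple(int(round(t)) for t in u),2,(255,0,0),-1)
cv2.imwrite('pics/w1m.png',im)
```

```text
pos [ 0.6341 -0.1623  0.1611] t 2.05 F [-0.6 -0.3 -0.2] w 0.0471
[ 5.29 -0.02  0.12  0.06 -0.    0.01]
[[ 0.955  0.282  0.089  0.656]
 [-0.295  0.913  0.282 -0.092]
 [-0.002 -0.295  0.955  0.278]
 [ 0.     0.     0.     1.   ]]
[250.91158007 181.59004914]
[251.29863209 106.01513082]
[250.44411493 272.72837497]
[261.53204182 228.01340117]
[239.76902951 227.88350127]
[263.03795089 136.07637646]
[239.20109508 135.93666187]
```

View pics/w1m.png

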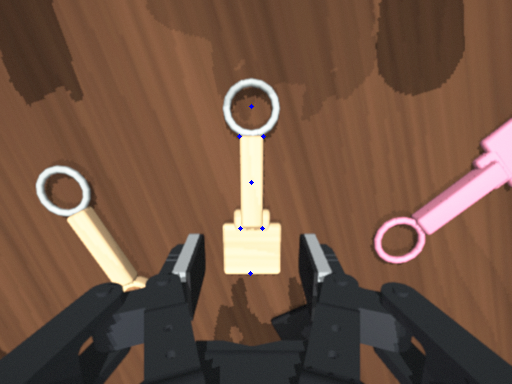

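The ring centre at (251,106), the handle at columns 240–263 and the blade all match my estimate within about 1 mm. The spoon is at left and a pink paddle at right. I'll descend now.

Request:
arm_command(plan=[[[2, 0, 0.1, 0, 0, 0], [4, 0, 0.1, 0, 0, 0], [4.8, 0, 0.1, 0, 0, 0], [5.2, 0, 0.1, 0, 0, 0], [5.2, 0, 0.1, 0, 0, 0], [5.2, 0, 0.1, 0, 0, 0]]])

```text
time_s: 2.65
position: [0.6344, -0.1651, 0.0332]
tool_rot: [[0.003, 0.956, -0.294], [-0.001, -0.294, -0.956], [-1.0, 0.003, 0.0]]
ft_force: [0.3, -0.2, 0.3]
grip_width: 0.0471
```

Request:
arm_command(plan=[[[0, 0, 0, 0, 0, 0], [0, 0, 0, 0, 0, 0], [0, 0, 0, 0, 0, 0], [0, 0, 0, 0, 0, 0], [0, 0, 0, 0, 0, 0], [0, 0, 0, 0, 0, 0], [0, 0, 0, 0, 0, 0]]], jaw=1, newtons=110)

```text
time_s: 3.35
position: [0.6343, -0.1654, 0.0333]
tool_rot: [[0.002, 0.956, -0.294], [-0.001, -0.294, -0.956], [-1.0, 0.003, 0.0]]
ft_force: [-1.6, 1.3, 7.2]
grip_width: 0.0163
```

Run:
```python
from h import *
s=sensors.observe(); rel([.6325,-.165,.029],toolR(-107.5)); print(np.round(s['wrist_torque'],2))
```

```text
pos [ 0.6343 -0.1654  0.0333] t 3.35 F [-1.6  1.3  7.2] w 0.0163
[ 0.17 -0.07  0.01  0.06  0.   -0.03]
[ 0.18  0.3  -0.01]
```

Run:
```python
from h import *
d=snap('wrist','w2');e=snap('scene','s2')
im=np.hstack([cv2.resize(d['img'][:,100:412,::-1],None,fx=1.25,fy=1.25),cv2.resize(e['img'][190:290,160:260,::-1],(480,480))[:, :400]])
cv2.imwrite('pics/c2.png',im)
```

```text
(no output)
```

View pics/c2.png

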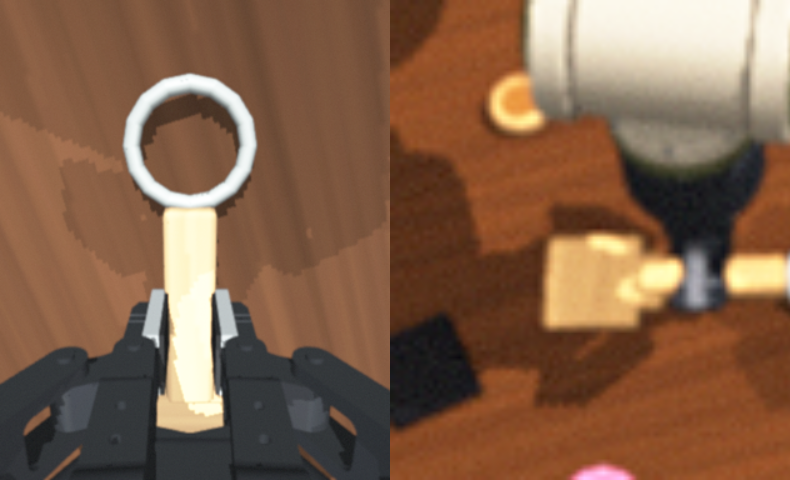

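The pads straddle the handle, but only with the fingertips (16 mm reading on a 20 mm handle). I'll reopen, go a few mm deeper and regrip.

Request:
arm_command(plan=[[[0, 0, 0, 0, 0, 0], [0, 0, 0, 0, 0, 0], [0, 0, 0, 0, 0, 0], [0.2, 0, 0, 0, 0, 0], [0.2, 0, 0, 0, 0, 0], [0.2, 0, 0, 0, 0, 0]]], jaw=0.68)

```text
time_s: 4.05
position: [0.6336, -0.1652, 0.0259]
tool_rot: [[-0.001, 0.956, -0.294], [0.0, -0.294, -0.956], [-1.0, -0.001, -0.0]]
ft_force: [0.5, 0.2, -0.0]
grip_width: 0.0272
```

Request:
arm_command(plan=[[[0, 0, 0, 0, 0, 0], [0, 0, 0, 0, 0, 0], [0, 0, 0, 0, 0, 0], [0, 0, 0, 0, 0, 0], [0, 0, 0, 0, 0, 0]]], jaw=1, newtons=110)

```text
time_s: 4.55
position: [0.6338, -0.1653, 0.0266]
tool_rot: [[0.001, 0.956, -0.294], [-0.0, -0.294, -0.956], [-1.0, 0.001, 0.0]]
ft_force: [-0.1, 0.6, 5.1]
grip_width: 0.0166
```

Request:
arm_command(plan=[[[-1, 0, 0, 0, 0, 0], [-2.5, 0, 0, 0, 0, 0], [-4.5, 0, 0, 0, 0, 0], [-6.5, 0, 0, 0, 0, 0], [-8.5, 0, 0, 0, 0, 0], [-10.5, 0, 0, 0, 0, 0], [-12, 0, 0, 0, 0, 0], [-12, 0, 0, 0, 0, 0]]])

```text
time_s: 5.35
position: [0.6344, -0.1655, 0.3321]
tool_rot: [[0.009, 0.956, -0.294], [-0.004, -0.294, -0.956], [-1.0, 0.01, 0.001]]
ft_force: [-0.1, -0.3, -1.2]
grip_width: 0.017
```

Run:
```python
from h import *
rel([.575,.055,.33],toolR(-78.7))
d=snap('wrist','w3')
s=sensors.observe();R=s['tool_rot'];P=s['position']
im=d['img'][:,:,::-1].copy()
e=P+R@[.0186,0,-.066]; pts=[e]+[e+R@[0,.021*np.cos(t),.021*np.sin(t)] for t in np.linspace(0,6.28,13)]
for u in proj(d,np.array(pts)): cv2.circle(im,tuple(int(round(t)) for t in u),2,(255,0,0),-1)
cv2.imwrite('pics/w3m.png',im)
```

```text
pos [ 0.6344 -0.1655  0.3321] t 5.35 F [-0.1 -0.3 -1.2] w 0.017
[ 0.02 -4.87 -7.73 -4.74  0.04 -0.09]
```

View pics/w3m.png

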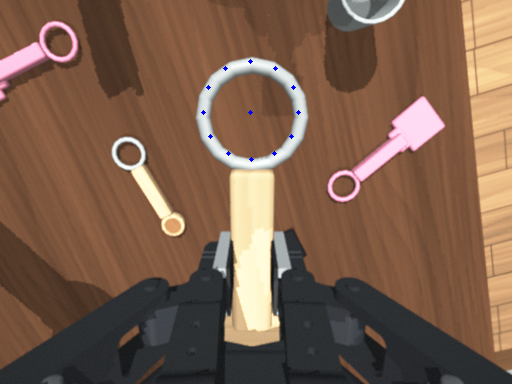

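The paddle is held, with the ring centred at about (252,112), within 1 mm of the prediction. Moving to the pre-hook pose.

Request:
arm_command(plan=[[[0, -4.9, -7.7, -4.75, 0, 0], [0, -4.9, -7.7, -4.75, 0, 0], [0, -4.9, -7.7, -4.75, 0, 0], [0, -4.9, -7.7, -4.75, 0, 0], [0, -4.9, -7.7, -4.75, 0, 0], [0, -4.9, -7.7, -4.75, 0, 0], [0, -4.9, -7.7, -4.75, 0, 0], [0, -4.9, -7.7, -4.75, 0, 0], [0, -4.9, -7.7, -4.75, 0, 0]]])

```text
time_s: 6.3
position: [0.5736, 0.0536, 0.3255]
tool_rot: [[-0.001, 0.981, 0.196], [-0.0, 0.196, -0.981], [-1.0, -0.001, -0.0]]
ft_force: [-0.5, 0.5, -0.8]
grip_width: 0.0171
```

Run:
```python
from h import *
hx=np.array([-.196,.981,0]);n=np.array([.5505,.177,.272])
rel(np.r_[(n-.063*hx)[:2],.33],toolR(-78.7))
d=snap('wrist','w4')
im=cv2.resize(d['img'][:260,120:390,::-1],None,fx=2.2,fy=2.2)
for q in (n,n+.02*hx-[0,0,.067],n+.05*hx+[0,0,.013]): print(proj(d,q)[0])
for u in proj(d,np.array([n,n+.05*hx+[0,0,.013]])): cv2.circle(im,tuple(int(round(t)) for t in (u-[120,0])*2.2),2,(255,0,0),-1)
cv2.imwrite('pics/w4m.png',im)
```

```text
pos [0.5736 0.0536 0.3255] t 6.3 F [-0.5  0.5 -0.8] w 0.0171
[-0.18  0.06 -2.5  -0.   -0.    0.01]
[256.21399393 -19.52409501]
[255.07895403 -19.55310894]
[ 257.15978865 -181.23497027]
```

View pics/w4m.png

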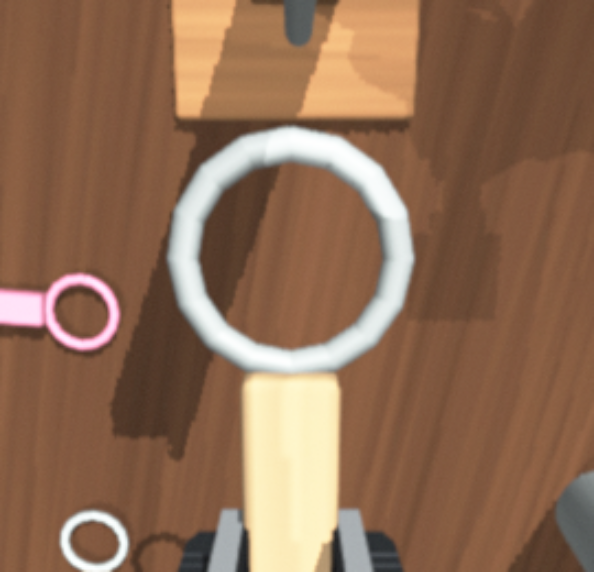

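The hook's bar shows at crop column 299 (image column 256), which matches the predicted nose column, and the base edges are square to the paddle. Advancing above the nose for a close look.

Request:
arm_command(plan=[[[-0.2, 0.04, -1.5, 0, 0, 0], [-0.2, 0.04, -2.5, 0, 0, 0], [-0.2, 0.04, -2.5, 0, 0, 0], [-0.2, 0.04, -2.5, 0, 0, 0], [-0.2, 0.04, -2.5, 0, 0, 0], [-0.2, 0.04, -2.5, 0, 0, 0]]])

```text
time_s: 6.95
position: [0.5622, 0.1153, 0.3311]
tool_rot: [[-0.0, 0.981, 0.196], [-0.0, 0.196, -0.981], [-1.0, -0.0, 0.0]]
ft_force: [0.3, -0.8, -1.3]
grip_width: 0.0171
```

Run:
```python
from h import *
hx=np.array([-.196,.981,0]);n=np.array([.5505,.177,.272])
s=sensors.observe();R=s['tool_rot'];P=s['position']
e=P+R@[.0186,.0006,-.066]; print('eye',e,'c along,lat',(e-n)@hx,(e-n)@np.array([.981,.196,0]))
rel(np.r_[(n-.063*hx)[:2],.33],toolR(-78.7))
d=snap('wrist','w5'); g=snap('scene','s5')
A=cv2.resize(d['img'][:200,160:350,::-1],(380,400)); 
B=cv2.resize(g['img'][90:190,290:390,::-1],(400,400),interpolation=cv2.INTER_CUBIC)
cv2.imwrite('pics/w5m.png',np.hstack([A,B])); print('nose px',proj(d,n)[0],'eye px',proj(d,e)[0], 'scene nose',proj(g,n)[0],'eye',proj(g,e)[0])
```

```text
eye [0.54987231 0.18010025 0.31252413] c along,lat 0.0031643682665459154 -8.114747666101798e-06
pos [0.5622 0.1153 0.3311] t 6.95 F [ 0.3 -0.8 -1.3] w 0.0171
[ 0.05  0.02  0.01 -0.    0.    0.  ]
nose px [253.90139546 114.673232  ] eye px [254.48800686 113.43577915] scene nose [343.54819264 133.01628314] eye [347.03235278 121.60854784]
```

View pics/w5m.png

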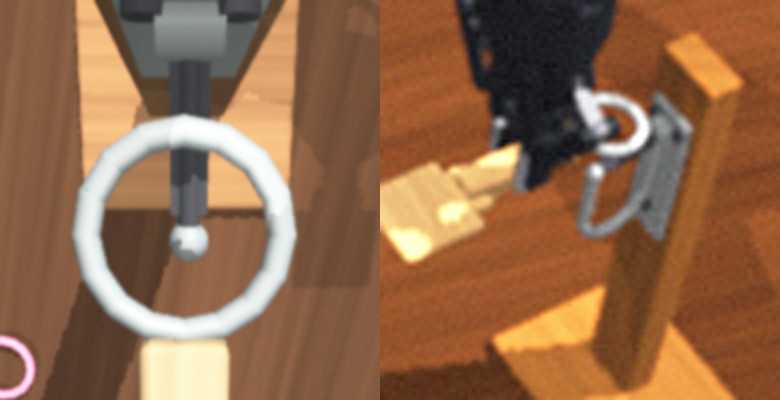

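The nose tip is inside the ring at crop (188,241), about 3 mm nearer the handle than estimated, so I'll back off about 4 mm while pressing down.

Request:
arm_command(plan=[[[0, 0.03, 0.15, 0, 0, 0], [0.4, 0.03, 0.15, 0, 0, 0], [0.8, 0.03, 0.15, 0, 0, 0], [1.2, 0.03, 0.15, 0, 0, 0], [1.6, 0.03, 0.15, 0, 0, 0], [1.9, 0.03, 0.15, 0, 0, 0], [2.2, 0.03, 0.15, 0, 0, 0], [2.5, 0.03, 0.15, 0, 0, 0], [2.5, 0.03, 0.15, 0, 0, 0]]])

```text
time_s: 7.95
position: [0.5631, 0.1125, 0.2675]
tool_rot: [[-0.002, 0.98, 0.197], [-0.001, 0.197, -0.98], [-1.0, -0.002, 0.0]]
ft_force: [0.7, -3.1, -1.2]
grip_width: 0.0171
```

Request:
arm_command(plan=[[[0.2, 0, 0, 0, 0, 0], [0.4, 0, 0, 0, 0, 0], [0.6, 0, 0, 0, 0, 0], [0.8, 0, 0, 0, 0, 0], [1.0, 0, 0, 0, 0, 0], [1.0, 0, 0, 0, 0, 0]]])

```text
time_s: 8.55
position: [0.5632, 0.1128, 0.2429]
tool_rot: [[-0.002, 0.98, 0.197], [0.0, 0.197, -0.98], [-1.0, -0.002, -0.0]]
ft_force: [-0.6, -1.1, -1.6]
grip_width: 0.0171
```

Request:
arm_command(plan=[[[0.15, 0, 0, 0, 0, 0], [0.3, 0, 0, 0, 0, 0], [0.4, 0, 0, 0, 0, 0], [0.4, 0, 0, 0, 0, 0]]])

```text
time_s: 8.95
position: [0.5633, 0.1128, 0.2334]
tool_rot: [[-0.001, 0.98, 0.197], [0.0, 0.197, -0.98], [-1.0, -0.001, -0.0]]
ft_force: [0.7, -0.9, -0.9]
grip_width: 0.0169
```

Run:
```python
from h import *
s=sensors.observe();print(s['wrist_torque'],s['ft_force'])
d=snap('wrist','w6'); g=snap('scene','s6')
A=cv2.resize(d['img'][:200,160:350,::-1],(380,400)); 
B=cv2.resize(g['img'][100:180,310:390,::-1],(400,400),interpolation=cv2.INTER_CUBIC)
cv2.imwrite('pics/w6m.png',np.hstack([A,B]))
```

```text
[ 0.01948524  0.01051882 -0.01530209] [ 0.723201   -0.88619478 -0.89723419]
```

View pics/w6m.png

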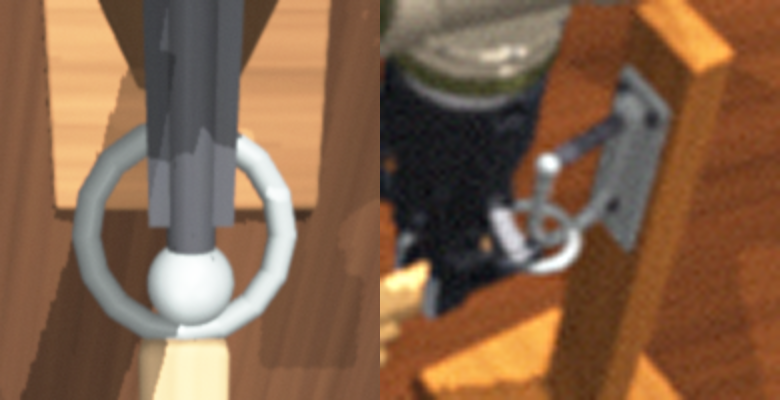

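The gate lies straight from hinge to nose above the ring in both views, and the force is back to the paddle's weight. The ring is captured. Next I'll tip the paddle down about the seat so it doesn't drop from horizontal.

Run:
```python
from h import *
p=np.array([.0186,0,-.087])
for a in range(1,15):
    R=Ro.from_rotvec([0,np.radians(6*a),0]).as_matrix(); print(a,np.round((p-R@p)/.025,2))
```

```text
1 [0.37 0.   0.06]
2 [0.74 0.   0.08]
3 [1.11 0.   0.06]
4 [1.48 0.   0.  ]
5 [ 1.84  0.   -0.09]
6 [ 2.19  0.   -0.23]
7 [ 2.52  0.   -0.4 ]
8 [ 2.83  0.   -0.6 ]
9 [ 3.12  0.   -0.83]
10 [ 3.39  0.   -1.1 ]
11 [ 3.62  0.   -1.38]
12 [ 3.82  0.   -1.7 ]
13 [ 3.99  0.   -2.03]
14 [ 4.13  0.   -2.38]
```

Request:
arm_command(plan=[[[0.19, 0, 0.03, 0, 0.5, 0], [0.37, 0, 0.06, 0, 1, 0], [0.56, 0, 0.07, 0, 1.5, 0], [0.74, 0, 0.08, 0, 2, 0], [0.93, 0, 0.07, 0, 2.5, 0], [1.11, 0, 0.06, 0, 3, 0], [1.3, 0, 0.03, 0, 3.5, 0], [1.48, 0, 0, 0, 4, 0], [1.66, 0, -0.05, 0, 4.5, 0], [1.84, 0, -0.09, 0, 5, 0]]])

```text
time_s: 10.05
position: [0.5632, 0.1149, 0.1879]
tool_rot: [[-0.098, 0.98, 0.171], [0.492, 0.197, -0.848], [-0.865, 0.001, -0.501]]
ft_force: [-0.5, 0.3, -1.5]
grip_width: 0.0173
```

Run:
```python
from h import *
s=sensors.observe();print(np.round(s['wrist_torque'],2),np.round(s['q'],1),s['position']+s['tool_rot']@[.0186,.0006,-.087],np.round(s['tool_rot'],3))
p=np.array([.0186,0,-.087])
for a in (1,2,3,4,5,6): print(a,np.round((p-Ro.from_rotvec([0,np.radians(6*a),0]).as_matrix()@p)/.025,2))
```

```text
[-0.3 -0.1  0. ] [-11.5  30.3  77.4  27.6  85.6 -28.3] [0.54706582 0.19792297 0.21545725] [[-0.098  0.98   0.171]
 [ 0.492  0.197 -0.848]
 [-0.865  0.001 -0.501]]
1 [0.37 0.   0.06]
2 [0.74 0.   0.08]
3 [1.11 0.   0.06]
4 [1.48 0.   0.  ]
5 [ 1.84  0.   -0.09]
6 [ 2.19  0.   -0.23]
```

Request:
arm_command(plan=[[[0.19, 0, 0.03, 0, 0.5, 0], [0.37, 0, 0.06, 0, 1, 0], [0.56, 0, 0.07, 0, 1.5, 0], [0.74, 0, 0.08, 0, 2, 0], [0.93, 0, 0.07, 0, 2.5, 0], [1.11, 0, 0.06, 0, 3, 0], [1.3, 0, 0.03, 0, 3.5, 0], [1.48, 0, 0, 0, 4, 0], [1.66, 0, -0.05, 0, 4.5, 0], [1.84, 0, -0.09, 0, 5, 0]]])

```text
time_s: 11.05
position: [0.5584, 0.1393, 0.1491]
tool_rot: [[-0.17, 0.98, 0.099], [0.85, 0.197, -0.489], [-0.499, 0.001, -0.867]]
ft_force: [-0.3, 0.7, -0.4]
grip_width: 0.0174
```

Run:
```python
from h import *
s=sensors.observe();print(np.round(s['wrist_torque'],2),np.round(s['q'],1),s['position']+s['tool_rot']@[.0186,.0006,-.087])
```

```text
[-0.56 -0.13  0.  ] [-16.8  40.3  81.9  50.   94.6 -41.7] [0.54716621 0.19779624 0.21526281]
```

Request:
arm_command(plan=[[[0.19, 0, 0.03, 0, 0.5, 0], [0.37, 0, 0.06, 0, 1, 0], [0.56, 0, 0.07, 0, 1.5, 0], [0.74, 0, 0.08, 0, 2, 0], [0.93, 0, 0.07, 0, 2.5, 0], [1.11, 0, 0.06, 0, 3, 0], [1.11, 0, 0.06, 0, 3, 0], [1.11, 0.0, 0.18, 0, 3, 0], [1.11, 0.0, 0.18, 0, 3, 0], [1.11, 0.0, 0.18, 0, 3, 0]]])

```text
time_s: 12.05
position: [0.554, 0.1605, 0.1317]
tool_rot: [[-0.192, 0.98, 0.042], [0.959, 0.197, -0.205], [-0.209, 0.001, -0.978]]
ft_force: [1.2, -0.3, 0.1]
grip_width: 0.0173
```

Run:
```python
from h import *
s=sensors.observe();print(np.round(s['wrist_torque'],2),np.round(s['q'],1),s['position']+s['tool_rot']@[.0186,.0006,-.087],np.round(s['tool_rot'],2))
g=snap('scene','s7')
cv2.imwrite('pics/s7m.png',cv2.resize(g['img'][70:230,270:430,::-1],(560,560),interpolation=cv2.INTER_CUBIC))
```

```text
[-0.52 -0.13 -0.08] [-17.2  47.8  84.1  61.4 102.  -48.1] [0.54734066 0.19632119 0.2128616 ] [[-0.19  0.98  0.04]
 [ 0.96  0.2  -0.2 ]
 [-0.21  0.   -0.98]]
```

View pics/s7m.png

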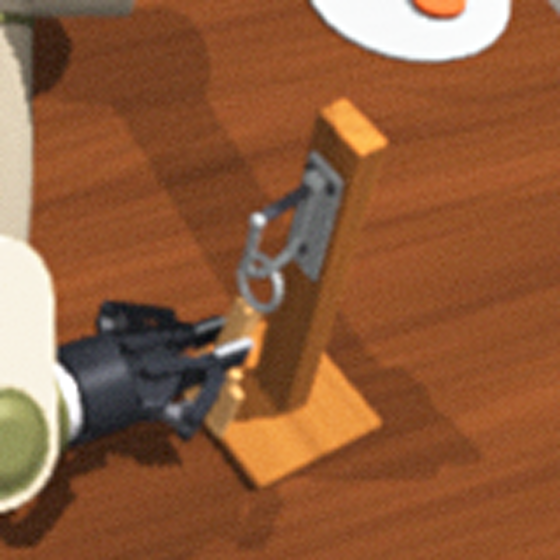

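The paddle hangs through the U, nearly vertical, with the gate closed. Releasing.

Request:
arm_command(plan=[[[0, 0, 0, 0, 0, 0], [0, 0, 0, 0, 0, 0], [0, 0, 0, 0, 0, 0], [0, 0, 0, 0, 0, 0], [0, 0, 0, 0, 0, 0], [0, 0, 0, 0, 0, 0], [0, 0, 0, 0, 0, 0], [0, 0, 0, 0, 0, 0]]], jaw=0.3)

```text
time_s: 12.9
position: [0.5538, 0.1608, 0.1313]
tool_rot: [[-0.193, 0.98, 0.041], [0.959, 0.197, -0.204], [-0.208, -0.0, -0.978]]
ft_force: [0.3, -0.7, -0.6]
grip_width: 0.06
```

Request:
arm_command(plan=[[[-0.3, 0, 0, 0, 0, 0], [-0.8, 0, 0, 0, 0, 0], [-1.4, 0, 0, 0, 0, 0], [-2, 0, 0, 0, 0, 0], [-2.6, 0, 0, 0, 0, 0], [-3.2, 0, 0, 0, 0, 0], [-4, 0, 0, 0, 0, 0], [-5, 0, 0, 0, 0, 0], [-5, 0, 0, 0, 0, 0]]])

```text
time_s: 13.8
position: [0.5789, 0.0377, 0.1578]
tool_rot: [[-0.19, 0.981, 0.042], [0.959, 0.194, -0.205], [-0.209, 0.002, -0.978]]
ft_force: [-0.4, 0.1, 1.2]
grip_width: 0.0597
```

Request:
arm_command(plan=[[[0, 0, 0, 0, 0, 0], [0, 0, 0, 0, 0, 0], [0, 0, 0, 0, 0, 0], [0, 0, 0, 0, 0, 0], [0, 0, 0, 0, 0, 0], [0, 0, 0, 0, 0, 0], [0, 0, 0, 0, 0, 0], [0, 0, 0, 0, 0, 0], [0, 0, 0, 0, 0, 0], [0, 0, 0, 0, 0, 0]]])

```text
time_s: 14.8
position: [0.5779, 0.0409, 0.1573]
tool_rot: [[-0.193, 0.98, 0.041], [0.959, 0.197, -0.204], [-0.208, 0.0, -0.978]]
ft_force: [0.3, 0.2, -0.4]
grip_width: 0.0602
```

Request:
arm_command(plan=[[[0, 0, 0, 0, 0, 0], [0, 0, 0, 0, 0, 0], [0, 0, 0, 0, 0, 0], [0, 0, 0, 0, 0, 0], [0, 0, 0, 0, 0, 0], [0, 0, 0, 0, 0, 0], [0, 0, 0, 0, 0, 0], [0, 0, 0, 0, 0, 0], [0, 0, 0, 0, 0, 0], [0, 0, 0, 0, 0, 0]]])

```text
time_s: 15.8
position: [0.5779, 0.0409, 0.1573]
tool_rot: [[-0.193, 0.98, 0.041], [0.959, 0.197, -0.204], [-0.208, 0.0, -0.978]]
ft_force: [0.4, -1.1, -0.1]
grip_width: 0.0597
```

Run:
```python
from h import *
g=[get_image('scene')['img'].astype(int) for _ in range(8)]
c=lambda i:i[120:230,310:400]
print([int((abs(c(g[i])-c(g[0])).max(2)>40).sum()) for i in range(8)])
w=get_image('wrist')['img']
cv2.imwrite('pics/s8m.png',np.hstack([cv2.resize(g[-1][90:230,290:430,::-1].astype(np.uint8),(400,400),interpolation=cv2.INTER_CUBIC),cv2.resize(w[:,:,::-1],(400,400))]))
```

```text
[0, 2, 44, 104, 178, 240, 277, 279]
```

View pics/s8m.png

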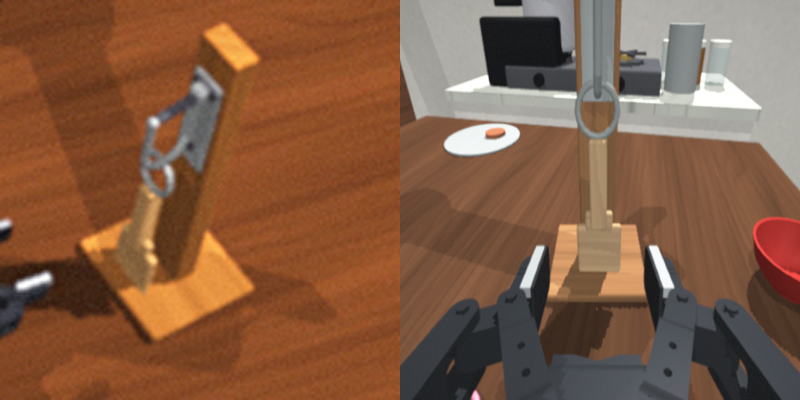

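It hangs from the hook with the gate shut, and the robot is clear, but it is still swinging. I'll wait for it to settle.

Request:
arm_command(plan=[[[-1, 0, 0, 0, 0, 0], [-1, 0, 0, 0, 0, 0], [-1, 0, 0, 0, 0, 0], [-1, 0, 0, 0, 0, 0], [-1, 0, 0, 0, 0, 0], [-1, 0, 0, 0, 0, 0], [-1, 0, 0, 0, 0, 0], [-1, 0, 0, 0, 0, 0], [-1, 0, 0, 0, 0, 0], [-1, 0, 0, 0, 0, 0]]])

```text
time_s: 17.25
position: [0.5827, 0.0169, 0.1625]
tool_rot: [[-0.193, 0.98, 0.041], [0.959, 0.197, -0.204], [-0.208, -0.0, -0.978]]
ft_force: [-1.0, 0.7, 0.3]
grip_width: 0.06
```

```bash
cat > sw.py <<'E'
from h import *
import sys
c=lambda i:i[120:230,310:400]
for k in range(int(sys.argv[1])):
    g=[c(get_image('scene')['img'].astype(int)) for _ in range(16)]
    print(round(sensors.observe()['time_s'],2),max(int((abs(a-b).max(2)>40).sum()) for a in g for b in g))
E
python3 sw.py 5
```

```text
18.05 5
18.85 1
19.65 0
20.45 0
21.25 0
```

Run:
```python
from h import *
g=snap('scene','s9');t=snap('top','t9')['img'];w=get_image('wrist')['img']
a=load('t0')['img'].astype(int)
print('spoon area diff',int((abs(a-t)[220:248,258:325].max(2)>40).sum()))
cv2.imwrite('pics/s9m.png',np.hstack([cv2.resize(g['img'][100:210,300:410,::-1],(400,400),interpolation=cv2.INTER_CUBIC),cv2.resize(w[:,150:362,::-1],(400,560))[:400]]))
```

```text
spoon area diff 1227
```

View pics/s9m.png

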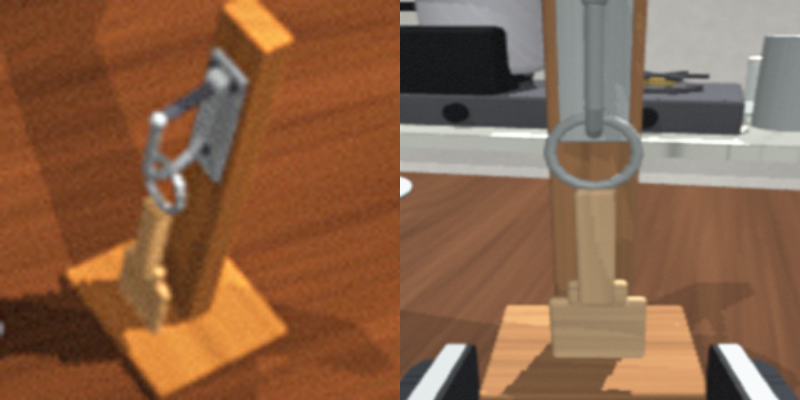

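Run:
```python
from h import *
f=lambda i:((i[180:222,175:240].astype(int)[...,0]>190)&(i[180:222,175:240].astype(int)[...,1]>130))
for n in('s0','s9'):
    m=f(load(n)['img']);v,u=np.nonzero(m);print(n,m.sum(),u.mean()+175,v.mean()+180,u.min(),u.max(),v.min(),v.max())
f=lambda n:load(n)['img'][180:222,175:240].reshape(-1,3).mean(0);print(f('s0'),f('s9'))
for n in ('s4','w4'): 
    pass
p=onz(load('t0'),291,232,.01);print('spoon',p); s=sensors.observe();print(s['position'],s['ft_force'],s['position']-.2*s['tool_rot'][:,0])
```

```text
s0 513 205.1832358674464 202.78167641325535 6 58 7 37
s9 1034 216.61121856866538 194.40618955512574 5 64 0 41
[184.48681319 120.31025641  74.60989011] [185.32783883 173.61098901 144.19230769]
spoon [ 0.47583663 -0.18242772  0.01      ]
[0.58271221 0.01693517 0.16251994] [0.71734093 0.08894073 0.1483691 ] [ 0.62128767 -0.17485451  0.20409702]
```

The arm hides the spoon in both views, so I'll raise it clear and check.

Request:
arm_command(plan=[[[-1, 0, -1, 0, 0, 0], [-2, 0, -2, 0, 0, 0], [-2, 0, -4, 0, -1, 0], [-2, 0, -6, 0, -2, 0], [-2, 0, -8, 0, -3, 0], [-2, 0, -8, 0, -5, 0], [-2, 0, -8, 0, -7, 0], [-2, 0, -8, 0, -9, 0], [-2, 0, -8, 0, -10, 0], [-2, 0, -8, 0, -10, 0]]])

```text
time_s: 22.4
position: [0.584, 0.0096, 0.3695]
tool_rot: [[-0.058, 0.98, 0.189], [0.297, 0.197, -0.934], [-0.953, 0.002, -0.303]]
ft_force: [-0.4, -0.1, 0.0]
grip_width: 0.0596
```

```bash
python3 - <<'E'
from h import *
t=snap('top','t10');s=snap('scene','s10')
for cam,n0,n1,(u0,u1,v0,v1) in(('top','t0','t10',(258,325,220,248)),('scene','s0','s10',(175,240,180,222))):
    for n in(n0,n1):
        i=load(n)['img'][v0:v1,u0:u1].astype(int);m=(i[...,0]>190)&(i[...,1]>130);v,u=np.nonzero(m);print(n,m.sum(),u.mean()+u0,v.mean()+v0)
E
python3 sw.py 2
```

```text
t0 417 293.64268585131896 230.86091127098322
t10 395 293.6759493670886 230.91139240506328
s0 513 205.1832358674464 202.78167641325535
s10 490 204.97551020408164 202.82448979591837
23.3 0
24.1 0
```

The spoon hasn't moved, and the paddle is at rest with the gate closed. Handing in.

```bash
python3 -c "
from rig import workorder
print(workorder.close_job())"
```

```text
the job is handed in; nothing more can be done
None
```

The rice paddle hangs from the snap hook by its steel eye, with the gate closed above the ring, and I handed the job in at about 24 s. I gripped it by the handle, pushed the flat eye over the nose until the gate snapped shut, and tipped it almost vertical. Then I let go and moved the arm away.

**Last checks:**
- **Hanging:** the last close-up shows the ring on the U with the gate closed above it, and the gripper touching nothing.
- **Swing:** the paddle was still swinging about 3 s after release. Image differences then dropped to zero and stayed there from about 19 s until hand-in.
- **Spoon:** a first comparison of its area showed a large difference, because the arm was hiding it. With the arm raised, the spoon was within 0.3 pixel of its starting position in both cameras.
- **Grasp:** the first one caught the handle only by the fingertips, so I reopened and regripped about 7 mm lower.

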